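# Turn a rinsed spot plate over the step of a draining board

## Robot

A 6-joint arm with a two-finger parallel gripper is mounted at the origin on the work surface. World frame = base frame: x ahead of the robot, y to its left, z up, the work surface at z = 0. Lengths are in m, angles in rad, forces in N, time in s.
With the tool pointing down it reaches from about 0.35 to 0.975 m from the base axis. Payload 4.9 kg.
Tool frame: the origin (TCP) lies on the centre line of the jaws, within the pads' length; the fingertips stand 25 mm ahead of it and the grasp point (between the pads) lies 6 mm ahead of it; z points along the fingers, y is the line along which they close (so a half turn about z gives the same grasp; the last joint's range is limited). The gripper opens to 85 mm and grips with 20 to 120 N. Pads are 22 mm wide; open, the fingers measure 114 mm over their backs; the gripper's body (76 mm by 85 mm) begins 54 mm behind the grasp point. The pads swing forward as they close: fully open they stand 13 mm farther back than shut.
Start: joints at [-1.383, 0.053, 1.613, -0, 1.476, -0.119], TCP at [0.189, -0.596, 0.256] pointing down, gripper open.
Joint ranges: [-3.01, 3.01], [-1.01, 2.22], [0.06, 2.58], [-1.02, 4.17], [0.09, 2.62], [-3.14, 3.14]. Speed limits (rad/s): [2.57, 2.57, 3.14, 3.14, 3.14, 3.14].

## Interface

Orientations are given as a unit quaternion [w, x, y, z].
In Python, from plant import state, grab_frame, get_calibration, job gives the robot as it stands. The module is installed in compiled form; this text tells all that it offers.
- The arm moves only by the tool move_arm, never from a script. Its argument "targets" is a list that holds one entry, the list of rows, each a list of 5 numbers: the opening in per cent of the stroke, from 0 (shut) to 100 (fully open), then the shift along the tool's x, y, z as a fraction of full scale, then the turn about the tool's z as a fraction of full scale. A call has 1 to 5 rows; each row shifts and turns the commanded pose from where the row before left it, along the tool's axes as they then stand; what a row does not reach is not made up. Full scale, the value 1, is 0.6 m for a shift and 6 degrees for a turn. A row lasts 1/12 s, in which the tool goes at most 41.7 mm and 7.16 degrees, less where a joint would pass 70% of its speed; a pose out of reach is approached as far as the arm can. A call with a number of a shift or a turn outside -1 to 1 is refused whole. A call with a gripper value outside its range is refused whole. The fingers move at their own pace and stop on an object; the grip force is fixed at half the most. Time passes only in rows, so rows that do not move let the fingers close. It gives the time, the measured TCP pose, the force, the opening and the grip force at its end, in the units of the state.
- state(): the state, without advancing time (a new reading comes with each control period).
- grab_frame(name): name is "scene" or "top" or "wrist"; returns the picture (400x640x3 uint8, red, green, blue); there is no depth.
- get_calibration(name): a dict with "vertical_fov" (degrees; the focal length in pixels is half the picture's height over the tangent of half this angle, whatever the lens; pixels are square), "cx", "cy" (the principal point, pixels), "R" (3x3) and "t" (3): a world point X has camera coordinates R X + t. Camera axes: x right, y down, z forward; pixel columns grow to the right and rows downward; lengths in m; the calibration is good to about 2 mm. A picture is of the moment at which its call begins: read the wrist's pose just before it. get_calibration takes no time and is no camera call; for the wrist camera it gives the pose at the moment of the call.
- job.job_done(): hands the job in; it is judged then, once.
The state is a dict: "time": time; "joint_pos": joint angles; "joint_vel": joint speeds; "joint_efforts": joint torques, N m; "tool_pos": TCP position; "tool_rot": TCP orientation; "contact_force": force on the tool from outside, world axes, zero at the start; "ft_torque": the same for the moment, N m; "gripper_width": opening from 0.0 (shut) to 1.0 (fully open); "grasp_force": force on a finger pad.
Only numpy, scipy, OpenCV 4.12 (cv2) and the standard library are available. Lean on these libraries where they do the work, as an engineer would, in place of code of your own. Each camera call takes 0.05 s, during which the arm holds its last target. There are 200 camera calls.

## Task

Turn the rinsed porcelain spot plate over so that its wells drain: with the fingertips push it along the table against the low front step of the steel draining board, keep pushing so that it tips up on the edge held by the step and flops over onto the board, wells down. Then push it back along the board until its edge lies squarely against the back rail, and take the hand away. Do not pinch or lift the plate, and leave everything else where it stands.

Things in the scene. Friction and masses are not known exactly. Their poses are not given: they have to be found in the camera images.
- spot_plate: flat white porcelain spot plate, 70 (its x) by 100 (its y) by 14 mm, about 180 g, twelve round wells in one face. Inset foot 56 by 86 mm, 6 mm high: the 8 mm thick rim overhangs it by 7 mm all round, 6 mm above the table. Origin at the centre of the foot's face; z out of the wells' face, up at the start. A long edge roughly faces the step; x points roughly to the board
- plate_center (a point): centre of the spot plate, half-way through its 14 mm (axes as the plate's)
- board: fixed stainless steel draining board on the table, floor 12 mm above the table, 300 mm wide (its y). Origin at table height under the middle of the floor; x points from the front step to the back rail. Its front step is a vertical face 12 mm high at x = -65 mm; the floor is plain and flat and runs to the back rail, whose face is at x = +65 mm and whose top is 32 mm above the table
- step_edge (a point): middle of the upper edge of the board's front step (axes as the board's)
- rail_face (a point): middle of the foot of the back rail's face, at floor height (axes as the board's)
- crucible: upturned white porcelain crucible standing on the steel board at the end nearer the robot, 52 mm across at the foot, 39 mm tall; bystander; origin at its underside
- small_jar: white plastic jar with lid, 44 mm across, 55 mm tall, on the table beside the plate's path; bystander; origin at its underside
- spatula: steel double-ended lab spatula, 170 mm long, lying on the table; bystander; origin under its middle, the blade along its x
- reagent_a: white plastic bottle, 66 mm across, 130 mm tall; bystander; origin at its underside
- reagent_b: amber bottle, 56 mm across, 110 mm tall; bystander; origin at its underside
- beaker: glass beaker, 70 mm across, 85 mm tall; bystander; origin at its underside
- evap_dish: white porcelain bowl, 84 mm across, 30 mm tall; bystander; origin at its underside
Not all that is in view belongs to the job. What is shaped like the spot_plate but green or purple is not meant.

How it is judged:
On the way, in this order (a step that is already met when the one before it is completed fails the run):
1. the plate is tipped up on its edge at the board's step (angle between spot_plate's own z axis and vertical between 0.7 and 2.2 rad and x of plate_center in the frame of board between -0.125 and -0.02 m), for 0.05 s.
2. the plate lies wells down on the board (angle between spot_plate's own z axis and vertical above 3 rad and z of plate_center in the frame of board between 0.015 and 0.024 m and x of plate_center in the frame of board above -0.075 m), for 0.2 s.
At the end, for the whole second after the job is handed in: the spot plate lies flat on the draining board's floor with its wells down, its centre within 8 mm of where it is with a long edge against the back rail, square to the rail within 7 degrees, wholly within the board's width, at rest (angle between spot_plate's own z axis and vertical above 3.05 rad and z of plate_center in the frame of board between 0.016 and 0.022 m and x of plate_center in the frame of board between 0.022 and 0.034 m and y of plate_center in the frame of board between -0.1 and 0.1 m and angle between the x axis of spot_plate and the x axis of board, either way round below 0.12 rad and linear speed of spot_plate below 0.01 m/s and angular speed of spot_plate below 0.1 rad/s); the robot touches nothing.
It fails at once if the plate is lifted clear instead of tipped (height (world z) of plate_center above 0.075 m or (angle between spot_plate's own z axis and vertical below 0.3 rad and height (world z) of plate_center above 0.03 m) or (angle between spot_plate's own z axis and vertical above 2.84 rad and height (world z) of plate_center above 0.045 m)).
It fails at once if the plate is tipped away from the step (angle between spot_plate's own z axis and vertical between 0.5 and 2.6 rad and (x of plate_center in the frame of board below -0.13 m or x of plate_center in the frame of board above 0 m)).
It fails at once if a bystander is pushed aside (20 mm) or knocked over (distance of any of crucible, small_jar, spatula, reagent_a, reagent_b, beaker, evap_dish from where it was at the start of the episode above 0.02 m or angle between any of crucible, small_jar, reagent_a, reagent_b, beaker, evap_dish's own z axis and vertical above 0.5 rad).
It also fails if it takes over 70 s, if anything falls off the work surface, if the arm or the gripper's body presses on something with over 40 N, if the wrist force passes 120 N, or if a joint passes its speed limit or range.

## Working session

There is one attempt and no reset: what is moved stays moved. The work goes in short steps, Python scripts to look and compute and a tool call to move; the robot and the scene stay as the last step left them, time stands still between calls to the robot, and variables do not carry over. Pictures are saved under pics/ and viewed, at most 10 in all, crops included, and the job is handed in when it is done.

Besides the shell and the picture viewer there is one more tool, called after "Request:" as name(argument=value, ...), one argument or row to a line, values as JSON. move_arm: Moves the arm, as the interface text tells. Shift numbers are shares of 0.6 m and turn numbers shares of 6 degrees, none past 1 either way. Its arguments: {"type":"object","properties":{"targets":{"type":"array"}},"required":["targets"]}

```bash
mkdir -p pics
python3 - <<'E'
from plant import *
import cv2
s=state();print(s)
for n in("scene","top"):
    f=grab_frame(n);cv2.imwrite(f"pics/{n}0.png",f[:,:,::-1]);print(n,get_calibration(n))
E
```

```text
{'time': 0.0, 'joint_pos': array([-1.38301069e+00,  5.33701673e-02,  1.61428712e+00,  1.05656937e-05,
        1.47602191e+00, -1.18971992e-01]), 'joint_vel': array([-1.00551141e-03, -4.60377035e-04,  5.14793741e-05,  1.49268498e-03,
        9.55961798e-04,  9.27645968e-05]), 'joint_efforts': array([-3.23190661e-04, -3.93682730e+01, -3.70180857e+01, -1.53599372e-04,
        7.20401396e-03, -1.32637197e-05]), 'tool_pos': array([ 0.18864246, -0.59524924,  0.25505884]), 'tool_rot': array([-1.04283579e-03,  9.88260051e-01,  1.52777563e-01, -3.06331008e-05]), 'contact_force': array([0.52745846, 0.02587072, 1.01747915]), 'ft_torque': array([-0.0193443 ,  0.01788115,  0.02549234]), 'grasp_force': 0.0, 'gripper_width': 0.9996519997732856}
scene {'vertical_fov': 51.9188403065287, 'cx': 328.50601236409346, 'cy': 203.69643075593024, 'R': array([[-0.75270381,  0.65791143,  0.02428026],
       [ 0.35281057,  0.43423198, -0.8288349 ],
       [-0.55584322, -0.61530085, -0.55896617]]), 't': array([ 0.39145437, -0.18665925,  1.57731892])}
top {'vertical_fov': 54.500667312232345, 'cx': 323.4549808988022, 'cy': 202.997483755031, 'R': array([[-0.01001475, -0.99977558,  0.01866795],
       [-0.98351124,  0.0064772 , -0.18073097],
       [ 0.18056949, -0.02017011, -0.98335539]]), 't': array([0.00993937, 0.53529505, 0.86878546])}
```

View pics/top0.png

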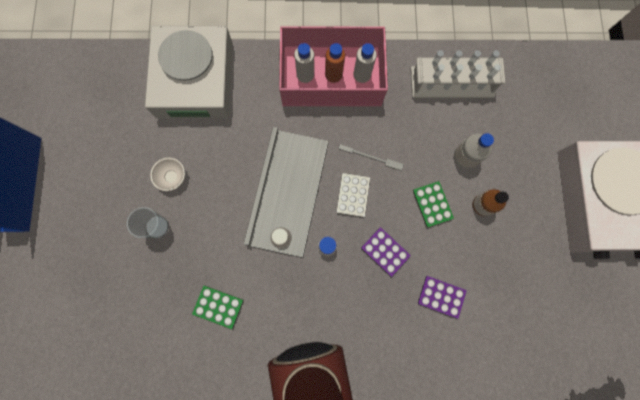

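View pics/scene0.png

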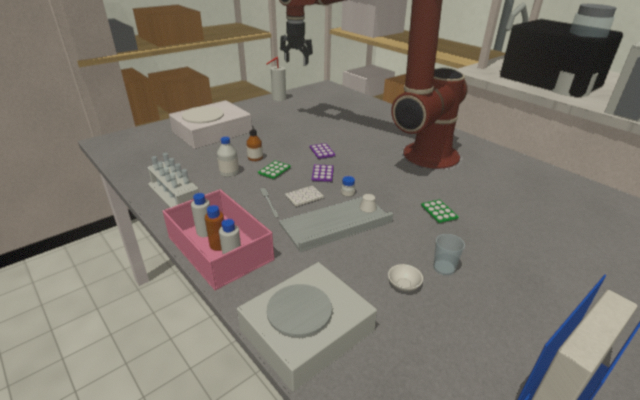

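Top view: plate centred near (353,195), board floor with corners about (278,131), (327,140), (303,256), (252,247), jar (328,246), crucible (280,238), spatula (340,149)-(402,165).

```bash
cat > h.py <<'E'
import numpy as np, cv2
from plant import *
def px2w(n,uv,z,c=None):
    c=c or get_calibration(n); H=400
    f=H/2/np.tan(np.radians(c["vertical_fov"]/2)); R,t=np.array(c["R"]),np.array(c["t"])
    uv=np.atleast_2d(np.float64(uv)); d=np.c_[(uv[:,0]-c["cx"])/f,(uv[:,1]-c["cy"])/f,np.ones(len(uv))]@R
    o=-R.T@t
    return o+d*((z-o[2])/d[:,2])[:,None]
def w2px(n,X,c=None):
    c=c or get_calibration(n); f=200/np.tan(np.radians(c["vertical_fov"]/2))
    p=np.atleast_2d(X)@np.array(c["R"]).T+c["t"]
    return np.c_[p[:,0]/p[:,2]*f+c["cx"],p[:,1]/p[:,2]*f+c["cy"]]
E
python3 - <<'E'
from h import *
f=cv2.imread("pics/top0.png")
cr=f[115:275,230:420]; cv2.imwrite("pics/c0.png",cv2.resize(cr,None,fx=4,fy=4,interpolation=cv2.INTER_CUBIC)[:600])
g=cv2.cvtColor(f,cv2.COLOR_BGR2GRAY); 
m=np.zeros_like(g); m[170:222,330:378]=(g[170:222,330:378]>140)
c=max(cv2.findContours(m,0,2)[0],key=cv2.contourArea)
r=cv2.minAreaRect(c);b=cv2.boxPoints(r);print(r);W=px2w("top",b,.014);print(W,W.mean(0))
print(np.linalg.norm(np.diff(W,axis=0),axis=1))
E
```

```text
((352.949951171875, 194.34999084472656), (29.4156436920166, 40.30508804321289), 8.13010311126709)
[[ 0.5186148  -0.02453763  0.014     ]
 [ 0.61915654 -0.04032658  0.014     ]
 [ 0.60810261 -0.11273019  0.014     ]
 [ 0.50782638 -0.0955683   0.014     ]] [ 0.56342508 -0.06829068  0.014     ]
[0.10177393 0.07324256 0.10173423]
```

View pics/c0.png

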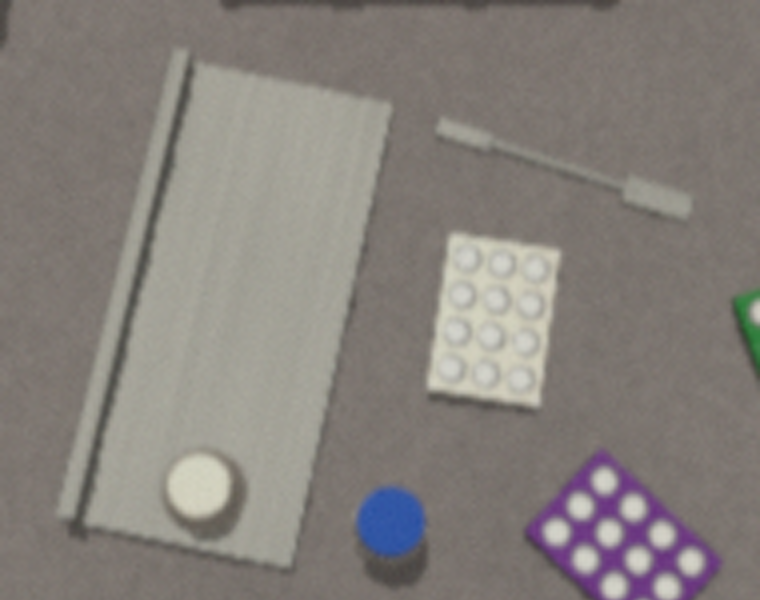

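```bash
cat >> h.py <<'E'
off=np.array([230,115.]); C=lambda a:(np.array(a,float)+.5)/4-.5+off
T="top"
P=px2w(T,[C((391,103)),C((292,568)),C((87,525)),C((195,64))],.012)[:,:2]
ey=(P[0]-P[1]); yv=ey/np.linalg.norm(ey)
y2=P[3]-P[2]; yv=(ey/np.linalg.norm(ey)+y2/np.linalg.norm(y2)); 
yv/=np.linalg.norm(yv)
xv=np.array([yv[1],-yv[0]]); 
if xv@(P[3]-P[0])<0: xv=-xv
BO=P.mean(0)
def b(X): X=np.atleast_2d(X)[:,:2]-BO; return np.c_[X@xv,X@np.array([-xv[1],xv[0]])]
def w(B): B=np.atleast_2d(B); return BO+B[:,:1]*xv+B[:,1:]*np.array([-xv[1],xv[0]])
E
python3 - <<'E'
from h import *
print("len",np.linalg.norm(ey),np.linalg.norm(y2),"depth",np.linalg.norm(P[0]-P[3]),np.linalg.norm(P[1]-P[2]))
print("corners b",b(P).round(4),"BO",BO,"xv",xv,np.degrees(np.arctan2(xv[1],xv[0])))
pl=np.array([[ 0.5186148,-0.02453763],[0.61915654,-0.04032658],[0.60810261,-0.11273019],[0.50782638,-0.0955683]])
print("plate b",b(pl).round(4),b(pl.mean(0)))
e=(pl[0]-pl[3]+pl[1]-pl[2]);e2=pl[1]-pl[0]+pl[2]-pl[3];print("plate x ang",np.degrees(np.arctan2(e[1],e[0])),np.degrees(np.arctan2(e2[1],e2[0]))+90)
for n,p,z in(("cruc",(200,486),.051),("jar",(391,522),.055),("spA",(438,128),.002),("spB",(691,207),.002),("purple",(527,528),.014),("purpletop",(602,451),.014)):
    X=px2w(T,C(p),z);print(n,X[0,:2].round(4),b(X).round(4))
s=state()["tool_pos"];print("tcp",b(s))
E
```

```text
len 0.29825239117245006 0.29764082715089357 depth 0.12697694536355844 0.1258366243622765
corners b [[-0.0635 -0.149 ]
 [-0.0629  0.1492]
 [ 0.0629  0.1487]
 [ 0.0635 -0.1489]] BO [0.57087548 0.08635986] xv [0.20857683 0.97800598] 77.96103608620056
plate b [[-0.1194  0.028 ]
 [-0.1138 -0.0736]
 [-0.1869 -0.0779]
 [-0.1911  0.0237]] [[-0.15280313 -0.02496999]]
plate x ang 81.34144810749953 80.68176320390569
cruc [0.4576 0.1078] [[-0.0026  0.1152]]
jar [ 0.4356 -0.0024] [[-0.115   0.1138]]
spA [ 0.6901 -0.037 ] [[-0.0958 -0.1423]]
spB [ 0.6371 -0.1968] [[-0.2631 -0.1239]]
purple [ 0.4343 -0.0855] [[-0.1966  0.0977]]
purpletop [ 0.4805 -0.1325] [[-0.2329  0.0427]]
tcp [[-0.7463785   0.23163311]]
```

Request:
move_arm(
  targets=[
    [[50,0.058,0,0,-1],[50,0.058,0,0,-1],[50,0.058,0,0,-1],[50,0.058,0,0,-1],[50,0.058,0,0,-1]],
  ],
)

```text
time: 0.52
tool_pos: [0.3396, -0.5099, 0.2555]
tool_rot: [-0.0, 0.914, 0.406, 0.0]
contact_force: [0.8, 0.4, -0.4]
gripper_width: 0.5
grasp_force: 0.0
```

Request:
move_arm(
  targets=[
    [[50,0.058,0,0,-1],[50,0.058,0,0,-1],[50,0.058,0,0,-1],[50,0.058,0,0,-1],[50,0.058,0,0,-1]],
  ],
)

```text
time: 0.93
tool_pos: [0.4263, -0.3607, 0.2557]
tool_rot: [-0.0, 0.778, 0.629, 0.0]
contact_force: [-0.1, -0.3, 0.2]
gripper_width: 0.498
grasp_force: 0.0
```

```bash
cat >> h.py <<'E'
def rep(goal=None):
    from scipy.spatial.transform import Rotation as Ro
    s=state();q=s["tool_rot"];M=Ro.from_quat([q[1],q[2],q[3],q[0]]).as_matrix();p=s["tool_pos"]
    d=(np.degrees(np.arctan2(M[1,0],M[0,0])-np.arctan2(xv[1],xv[0])))
    print("t",round(s["time"],2),"b",b(p).round(4)[0],"z",p[2].round(4),"yaw-board",d.round(2),"F",(s["contact_force"]@np.r_[xv,0]).round(2),s["contact_force"][2].round(2),"w",round(float(s["gripper_width"]),2),"tilt",M[2].round(3))
    if goal is not None:
        g=np.r_[w(goal[:2])[0],goal[2]]-p; print("shift fractions",(M.T@g/.6).round(4),"turn",(d/6).round(3))
E
python3 -c "
from h import *
rep((-.23,-.022,.10))"
```

```text
t 0.93 b [-0.4674  0.0482] z 0.2557 yaw-board -0.07 F -0.35 0.16 w 0.5 tilt [ 0.001 -0.001 -1.   ]
shift fractions [0.3957 0.1166 0.2596] turn -0.012
```

Request:
move_arm(
  targets=[
    [[50,0.066,0.019,0,0],[50,0.066,0.019,0,0],[50,0.066,0.019,0,0],[50,0.066,0.019,0,0],[50,0.066,0.019,0,0]],
  ],
)

```text
time: 1.35
tool_pos: [0.5241, -0.1793, 0.2559]
tool_rot: [-0.0, 0.78, 0.626, -0.0]
contact_force: [0.1, -0.3, 0.5]
gripper_width: 0.501
grasp_force: 0.0
```

Request:
move_arm(
  targets=[
    [[50,0.066,0.02,0.0,0],[50,0,0,0.066,0],[50,0,0,0.066,0],[50,0,0,0.066,0],[50,0,0,0.062,0]],
  ],
)

```text
time: 1.77
tool_pos: [0.5435, -0.1444, 0.098]
tool_rot: [-0.0, 0.779, 0.627, -0.0]
contact_force: [-0.2, -0.4, -1.1]
gripper_width: 0.5
grasp_force: 0.0
```

Request:
move_arm(
  targets=[
    [[50,0,0,0.04,0],[50,0,0,0.02,0],[50,0,0,0,0]],
  ],
)

```text
time: 2.02
tool_pos: [0.5414, -0.1442, 0.0604]
tool_rot: [-0.003, 0.779, 0.626, -0.002]
contact_force: [-0.6, 0.3, 0.6]
gripper_width: 0.499
grasp_force: 0.0
```

```bash
python3 -c "
from h import *
rep((-.23,-.022,.035))
for n in ('wrist','top'):
    f=grab_frame(n);cv2.imwrite(f'pics/{n}1.png',f[:,:,::-1])
f=cv2.imread('pics/top1.png');cv2.imwrite('pics/c1.png',cv2.resize(f[130:260,270:420],None,fx=4,fy=4,interpolation=2))
"
```

```text
t 2.02 b [-0.2316 -0.0193] z 0.0604 yaw-board -0.38 F 0.16 0.64 w 0.5 tilt [ 0.001 -0.007 -1.   ]
shift fractions [0.0026 0.0048 0.0423] turn -0.064
```

View pics/wrist1.png

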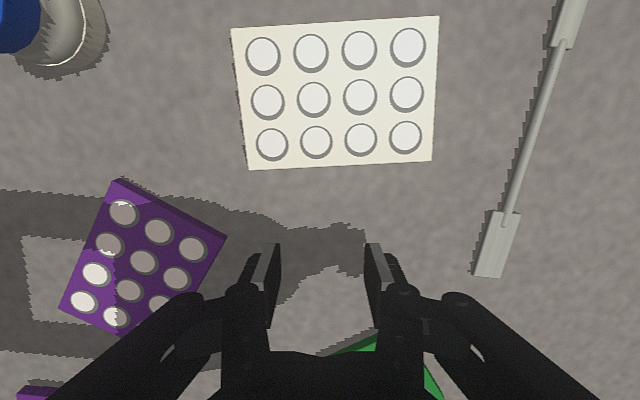

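Wrist view: spot plate ahead with corners about (231,28), (439,16), (432,160), (249,170); purple distractor's nearest corner at (227,238), left of the fingers (250–395), clear.

```bash
python3 -c "
from h import *
W=px2w('wrist',[(231,28),(439,16),(432,160),(249,170)],.014);print(b(W).round(4),b(W).mean(0))
print(b(px2w('wrist',[(227,238),(120,178)],.014)))
rep((-.214,b(W).mean(0)[1],.035))"
```

```text
[[-0.1209  0.0214]
 [-0.1164 -0.0794]
 [-0.1865 -0.0832]
 [-0.1916  0.0182]] [-0.15385561 -0.03076983]
[[-0.23302903  0.03459855]
 [-0.19571321  0.09100944]]
t 2.12 b [-0.2323 -0.0227] z 0.0652 yaw-board -0.39 F 0.72 0.72 w 0.5 tilt [-0.     0.001 -1.   ]
shift fractions [0.0306 0.0132 0.0503] turn -0.064
```

Request:
move_arm(
  targets=[
    [[50,0.03,0.01,0.0,-0.06],[50,0,0,0.03,0],[50,0,0,0.02,0],[50,0,0,0.0,0],[50,0,0,0,0]],
  ],
)

```text
time: 2.53
tool_pos: [0.5538, -0.1292, 0.0347]
tool_rot: [-0.0, 0.778, 0.629, -0.0]
contact_force: [-1.0, -0.0, -0.7]
gripper_width: 0.502
grasp_force: 0.0
```

Request:
move_arm(
  targets=[
    [[50,0,0,0.005,0],[50,0,0,0,0]],
  ],
)

```text
time: 2.7
tool_pos: [0.5541, -0.1294, 0.0319]
tool_rot: [0.0, 0.778, 0.629, 0.0]
contact_force: [-0.1, -0.3, -0.5]
gripper_width: 0.495
grasp_force: 0.0
```

Request:
move_arm(
  targets=[
    [[50,0,0,0.005,0],[50,0,0,0,0]],
  ],
)

```text
time: 2.87
tool_pos: [0.5537, -0.1291, 0.0283]
tool_rot: [0.0, 0.778, 0.629, 0.0]
contact_force: [-0.8, 0.6, -0.1]
gripper_width: 0.501
grasp_force: 0.0
```

```bash
python3 -c "
from h import *
rep((-.19,-.028,.025))
f=grab_frame('wrist');cv2.imwrite('pics/w2.png',f[:,:,::-1])
rep()"
```

```text
t 2.87 b [-0.2143 -0.0282] z 0.0283 yaw-board -0.04 F 0.41 -0.09 w 0.5 tilt [-0.  0. -1.]
shift fractions [ 0.0405 -0.0003  0.0055] turn -0.006
t 2.92 b [-0.2143 -0.0281] z 0.0283 yaw-board -0.04 F 0.12 0.13 w 0.5 tilt [ 0. -0. -1.]
```

View pics/w2.png

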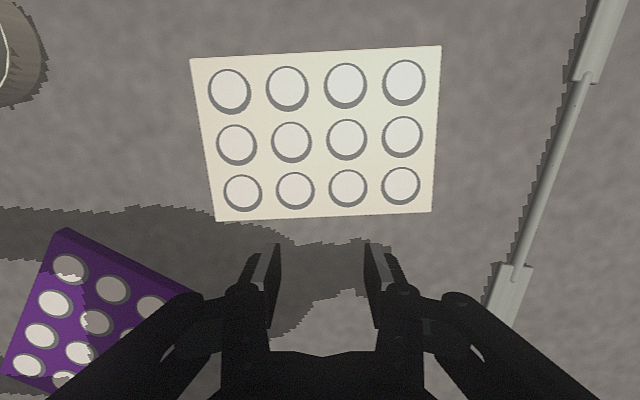

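Fingers are 20 px short of the plate's rear edge (row ~217), no contact yet.

Request:
move_arm(
  targets=[
    [[50,0,0,0.004,0],[50,0,0,0,0]],
  ],
)

```text
time: 3.08
tool_pos: [0.5536, -0.1289, 0.0256]
tool_rot: [-0.0, 0.778, 0.629, -0.0]
contact_force: [0.3, -0.6, -0.9]
gripper_width: 0.501
grasp_force: 0.0
```

Request:
move_arm(
  targets=[
    [[50,0,0,0.003,0],[50,0,0,0,0]],
  ],
)

```text
time: 3.25
tool_pos: [0.5536, -0.1289, 0.0237]
tool_rot: [-0.0, 0.777, 0.629, -0.0]
contact_force: [-0.8, -0.0, -0.0]
gripper_width: 0.502
grasp_force: 0.0
```

Request:
move_arm(
  targets=[
    [[50,0,0,0.003,0],[50,0,0,0,0]],
  ],
)

```text
time: 3.42
tool_pos: [0.554, -0.129, 0.0232]
tool_rot: [-0.0, 0.777, 0.629, -0.0]
contact_force: [-2.7, 0.6, 6.0]
gripper_width: 0.501
grasp_force: 3.0
```

Request:
move_arm(
  targets=[
    [[50,0,0,-0.0075,0],[50,0.012,0,0,0],[50,0.012,0,0,0],[50,0.012,0,0,0],[50,0.012,0,0,0]],
  ],
)

```text
time: 3.83
tool_pos: [0.56, -0.1003, 0.0269]
tool_rot: [0.0, 0.777, 0.629, -0.0]
contact_force: [-0.4, -1.9, 1.5]
gripper_width: 0.501
grasp_force: 1.1
```

Request:
move_arm(
  targets=[
    [[50,0.012,0,0,0],[50,0.012,0,0,0],[50,0.01,0,0,0],[50,0.008,0,0,0],[50,0,0,0,0]],
  ],
)

```text
time: 4.25
tool_pos: [0.5652, -0.0749, 0.0267]
tool_rot: [-0.0, 0.777, 0.629, 0.0]
contact_force: [1.2, 0.5, -0.5]
gripper_width: 0.501
grasp_force: 0.0
```

```bash
python3 -c "
from h import *
f=grab_frame('wrist');cv2.imwrite('pics/w3.png',f[:,:,::-1])
rep()
for p in w([(-.065,-.1),(-.065,0.05)]): print(w2px('wrist',np.r_[p,.012]))"
```

```text
t 4.3 b [-0.1592 -0.0279] z 0.0265 yaw-board 0.01 F -0.07 -0.2 w 0.5 tilt [ 0.001 -0.001 -1.   ]
[[508.14452375  55.99277833]]
[[124.06372918  55.73536234]]
```

View pics/w3.png

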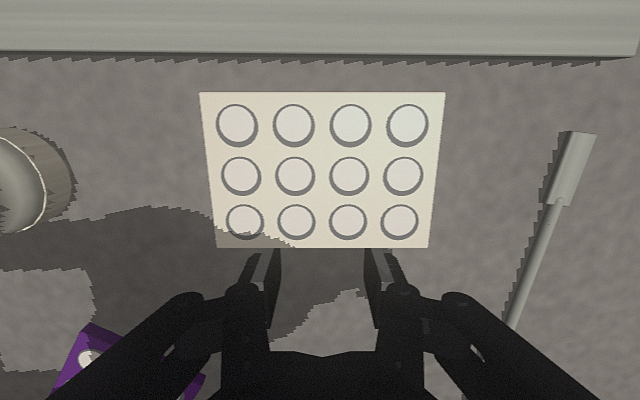

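Plate now square to the step (front edge row 92, step edge row 55), about 16 mm to go.

Request:
move_arm(
  targets=[
    [[50,0.008,0,0,0],[50,0.008,0,0,0],[50,0.006,0,0,0],[50,0.002,0,0,0],[50,0,0,0,0]],
  ],
)

```text
time: 4.72
tool_pos: [0.568, -0.0615, 0.0266]
tool_rot: [-0.0, 0.777, 0.629, 0.0]
contact_force: [0.0, -0.0, -0.3]
gripper_width: 0.495
grasp_force: 0.0
```

Request:
move_arm(
  targets=[
    [[50,0.003,0,0,0],[50,0.003,0,0,0],[50,0,0,0,0]],
  ],
)

```text
time: 4.97
tool_pos: [0.568, -0.0607, 0.0267]
tool_rot: [0.001, 0.777, 0.629, -0.003]
contact_force: [-4.6, -9.8, 0.8]
gripper_width: 0.502
grasp_force: 5.0
```

```bash
python3 -c "
from h import *
rep()
print(b(px2w('wrist',[(200,92),(445,92),(217,247),(430,247)],.014)).round(4))"
```

```text
t 4.97 b [-0.1445 -0.0278] z 0.0267 yaw-board -0.01 F -10.57 0.8 w 0.5 tilt [-0.005 -0.002 -1.   ]
[[-0.0638  0.0211]
 [-0.0637 -0.0761]
 [-0.1321  0.0216]
 [-0.1319 -0.0776]]
```

Request:
move_arm(
  targets=[
    [[50,0.002,0,-0.003,0],[50,0.001,0,-0.003,0],[50,0,0,-0.003,0],[50,0,0,0,0]],
  ],
)

```text
time: 5.3
tool_pos: [0.5679, -0.0604, 0.0321]
tool_rot: [0.002, 0.777, 0.629, -0.004]
contact_force: [-5.5, -14.8, 0.7]
gripper_width: 0.502
grasp_force: 7.3
```

```bash
python3 -c "
from h import *
rep()
f=grab_frame('wrist');cv2.imwrite('pics/w4.png',f[:,:,::-1])
rep()"
```

```text
t 5.3 b [-0.1442 -0.0278] z 0.0321 yaw-board -0.02 F -15.59 0.73 w 0.5 tilt [-0.008 -0.002 -1.   ]
t 5.35 b [-0.1442 -0.0277] z 0.0319 yaw-board -0.02 F -14.14 0.3 w 0.5 tilt [-0.008 -0.002 -1.   ]
```

View pics/w4.png

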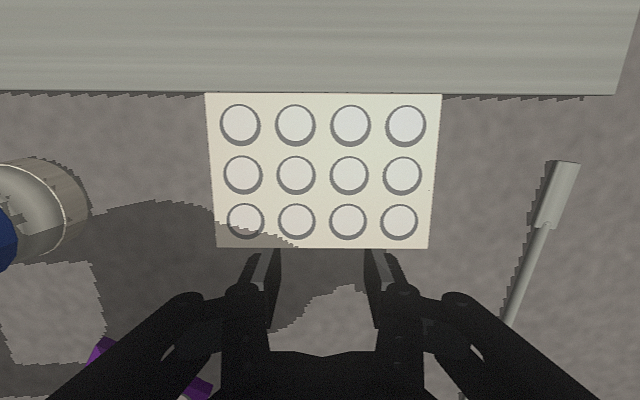

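Rear edge stayed at row 248 in the picture while the camera rose 5.4 mm, so the plate is tilting up with the fingers (front edge at the step, row 93). Work out the arc.

Run:
```python
import numpy as np
Q=np.array([[-35,6],[-28,6],[-28,0],[28,0],[28,6],[35,6],[35,14],[-35,14]],float)
pts=np.concatenate([Q[i]+(Q[(i+1)%8]-Q[i])*np.linspace(0,1,200)[:,None] for i in range(8)])
for th in range(0,131,5):
    t=np.radians(-th);R=np.array([[np.cos(t),-np.sin(t)],[np.sin(t),np.cos(t)]])
    # rear (-x) goes up
    p=pts@R.T; dz=-p[:,1].min(); p[:,1]+=dz; dx=-p[p[:,1]<=12][:,0].max()
    r=R@Q[0]+[dx,dz]; u=R@Q[7]+[dx,dz]; c=R@[0,7]+[dx,dz]
    print(th,"rear low",r.round(1),"rear up",u.round(1),"com",c.round(1))
```

```text
0 rear low [-70.   6.] rear up [-70.  14.] com [-35.   7.]
5 rear low [-70.3  11.5] rear up [-69.6  19.4] com [-35.4   9.4]
10 rear low [-70.2  16.8] rear up [-68.8  24.7] com [-35.6  11.8]
15 rear low [-69.7  22.1] rear up [-67.6  29.8] com [-35.6  14. ]
20 rear low [-68.5  27.2] rear up [-65.8  34.7] com [-35.3  16.2]
25 rear low [-66.8  32.1] rear up [-63.4  39.3] com [-34.7  18.2]
30 rear low [-64.6  36.7] rear up [-60.6  43.6] com [-33.8  20.1]
35 rear low [-61.9  41.1] rear up [-57.3  47.6] com [-32.7  21.8]
40 rear low [-58.8  45.1] rear up [-53.6  51.2] com [-31.3  23.4]
45 rear low [-55.2  49.5] rear up [-49.5  55.2] com [-29.7  25.5]
50 rear low [-51.1  53.6] rear up [-45.   58.8] com [-27.9  27.5]
55 rear low [-46.7  57.3] rear up [-40.2  61.9] com [-25.8  29.2]
60 rear low [-41.9  60.6] rear up [-35.   64.6] com [-23.6  30.8]
65 rear low [-36.8  63.4] rear up [-29.6  66.8] com [-21.1  32.1]
70 rear low [-31.5  65.8] rear up [-23.9  68.5] com [-18.5  33.2]
75 rear low [-25.8  67.6] rear up [-18.1  69.7] com [-15.8  34.1]
80 rear low [-20.   68.9] rear up [-12.2  70.3] com [-13.   34.6]
85 rear low [-14.1  69.7] rear up [-6.1 70.4] com [-10.  35.]
90 rear low [-8. 70.] rear up [-0. 70.] com [-7. 35.]
95 rear low [-2.9 70.4] rear up [ 5.1 69.7] com [-5.  35.5]
100 rear low [ 2.2 70.3] rear up [10.1 68.9] com [-2.9 35.7]
105 rear low [ 7.2 69.7] rear up [14.9 67.6] com [-0.9 35.6]
110 rear low [12.1 68.5] rear up [19.6 65.8] com [ 1.1 35.3]
115 rear low [16.8 66.8] rear up [24.1 63.4] com [ 2.9 34.7]
120 rear low [21.2 64.6] rear up [28.1 60.6] com [ 4.6 33.8]
125 rear low [25.3 61.9] rear up [31.9 57.3] com [ 6.1 32.7]
130 rear low [28.9 58.8] rear up [35.  53.6] com [ 7.2 31.3]
```

Request:
move_arm(
  targets=[
    [[50,0,0,-0.005,0],[50,0,0,-0.005,0],[50,0.001,0,-0.005,0],[50,0.001,0,-0.005,0],[50,0.001,0,-0.005,0]],
  ],
)

```text
time: 5.77
tool_pos: [0.5684, -0.0586, 0.0473]
tool_rot: [0.002, 0.777, 0.629, -0.003]
contact_force: [-5.9, -12.7, 2.0]
gripper_width: 0.499
grasp_force: 6.8
```

```bash
python3 -c "
from h import *
rep()
f=grab_frame('wrist');cv2.imwrite('pics/w5.png',f[:,:,::-1])
rep()"
```

```text
t 5.77 b [-0.1423 -0.0279] z 0.0473 yaw-board -0.02 F -13.7 2.0 w 0.5 tilt [-0.007 -0.002 -1.   ]
t 5.82 b [-0.1421 -0.0281] z 0.048 yaw-board -0.01 F -12.65 3.51 w 0.5 tilt [-0.007 -0.001 -1.   ]
```

View pics/w5.png

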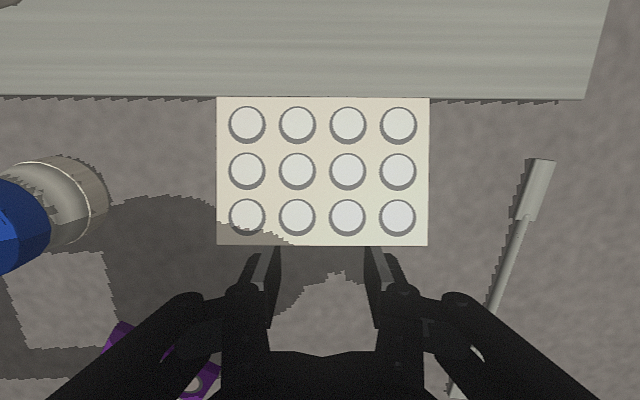

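Tilting nicely (front and rear edges now equally wide, 217–428, ≈20°). Continue the arc.

Request:
move_arm(
  targets=[
    [[50,0.003,0,-0.008,0],[50,0.004,0,-0.0077,0],[50,0.0045,0,-0.0073,0],[50,0.0052,0,-0.0067,0],[50,0.006,0,-0.0068,0]],
  ],
)

```text
time: 6.23
tool_pos: [0.5714, -0.0477, 0.0714]
tool_rot: [0.004, 0.777, 0.629, -0.006]
contact_force: [-12.4, -21.6, 15.1]
gripper_width: 0.501
grasp_force: 14.1
```

```bash
python3 -c "
from h import *
rep()
f=grab_frame('scene');cv2.imwrite('pics/s6.png',cv2.resize(f[150:260,240:400,::-1],None,fx=4,fy=4,interpolation=2))
f=grab_frame('wrist');cv2.imwrite('pics/w6.png',f[:,:,::-1])
rep()"
```

```text
t 6.23 b [-0.131  -0.0285] z 0.0714 yaw-board 0.03 F -23.73 15.1 w 0.5 tilt [-0.013 -0.002 -1.   ]
t 6.33 b [-0.1305 -0.0287] z 0.0723 yaw-board 0.05 F -22.74 15.25 w 0.5 tilt [-0.013 -0.002 -1.   ]
```

View pics/w6.png

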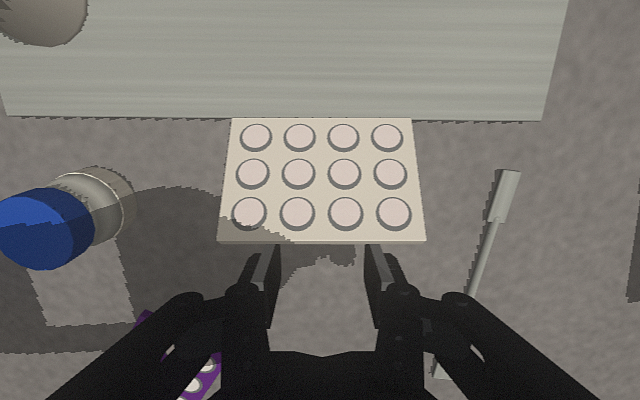

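Plate at about 43° (front edge row 117 against the step, rear edge row 242 on the fingertips). Continue with a bit less pressure.

Request:
move_arm(
  targets=[
    [[50,0.004,0,-0.0067,0],[50,0.0068,0,-0.006,0],[50,0.0078,0,-0.0055,0],[50,0.0083,0,-0.0047,0],[50,0.0085,0,-0.004,0]],
  ],
)

```text
time: 6.75
tool_pos: [0.5768, -0.0267, 0.0913]
tool_rot: [0.003, 0.777, 0.629, -0.005]
contact_force: [-22.2, -17.5, 33.7]
gripper_width: 0.503
grasp_force: 19.7
```

```bash
cat >> h.py <<'E'
def white(n,tag):
    f=grab_frame(n);cv2.imwrite(f'pics/{tag}.png',f[:,:,::-1])
    h=cv2.cvtColor(f,cv2.COLOR_RGB2HSV)
    m=((f.min(2)>150)&(h[...,1]<60)).astype(np.uint8)
    for c in cv2.findContours(m,0,2)[0]:
        if cv2.contourArea(c)>150: print(n,"blob",cv2.boundingRect(c),cv2.contourArea(c),[tuple(int(v) for v in p) for p in cv2.boxPoints(cv2.minAreaRect(c))])
E
python3 -c "
from h import *
rep()
white('wrist','w7')
rep()"
```

```text
t 6.75 b [-0.1094 -0.0294] z 0.0913 yaw-board 0.01 F -21.79 33.7 w 0.5 tilt [-0.013 -0.001 -1.   ]
wrist blob (193, 377, 18, 13) 158.0 [(193, 377), (210, 377), (210, 389), (193, 389)]
wrist blob (205, 358, 16, 14) 150.5 [(205, 358), (220, 358), (220, 371), (205, 371)]
wrist blob (237, 203, 28, 21) 398.5 [(237, 203), (264, 203), (264, 223), (237, 223)]
wrist blob (31, 90, 180, 10) 600.0 [(31, 98), (31, 89), (209, 89), (209, 98)]
wrist blob (104, 45, 233, 41) 2262.0 [(101, 45), (334, 33), (336, 72), (104, 85)]
wrist blob (101, 41, 434, 204) 33184.5 [(100, 46), (533, 40), (536, 242), (102, 248)]
wrist blob (136, 36, 93, 12) 267.5 [(136, 36), (228, 36), (228, 47), (136, 47)]
wrist blob (200, 0, 343, 41) 4409.0 [(199, 26), (201, -12), (542, 1), (540, 41)]
wrist blob (91, 0, 164, 7) 298.0 [(91, 0), (254, 0), (254, 6), (91, 6)]
wrist blob (0, 0, 51, 73) 3147.0 [(0, 0), (50, 0), (50, 72), (0, 72)]
t 6.8 b [-0.1081 -0.0296] z 0.0922 yaw-board 0.03 F -18.61 31.89 w 0.5 tilt [-0.011 -0.001 -1.   ]
```

Request:
move_arm(
  targets=[
    [[50,0.0095,0,-0.006,0],[50,0.01,0,-0.0032,0]],
  ],
)

```text
time: 6.97
tool_pos: [0.5813, -0.0111, 0.0945]
tool_rot: [0.002, 0.778, 0.628, 0.001]
contact_force: [-2.2, -5.9, 16.0]
gripper_width: 0.501
grasp_force: 9.6
```

```bash
python3 -c "
from h import *
rep()
f=grab_frame('wrist');cv2.imwrite('pics/w8.png',f[:,:,::-1])
rep()
g=grab_frame('scene');cv2.imwrite('pics/s8.png',g[:,:,::-1])
a=cv2.resize(cv2.imread('pics/s8.png')[165:245,260:400],(700,400),interpolation=2)
c=cv2.resize(cv2.imread('pics/w7.png')[:260],(350,200));d=cv2.resize(cv2.imread('pics/w8.png')[:260],(350,200))
cv2.imwrite('pics/m8.png',np.vstack([a,np.hstack([c,d])]))
"
```

```text
t 6.97 b [-0.0932 -0.0305] z 0.0945 yaw-board -0.12 F -6.26 15.96 w 0.5 tilt [-0.001  0.006 -1.   ]
t 7.02 b [-0.0922 -0.0307] z 0.095 yaw-board -0.05 F -3.96 12.02 w 0.5 tilt [-0.001  0.006 -1.   ]
```

View pics/m8.png

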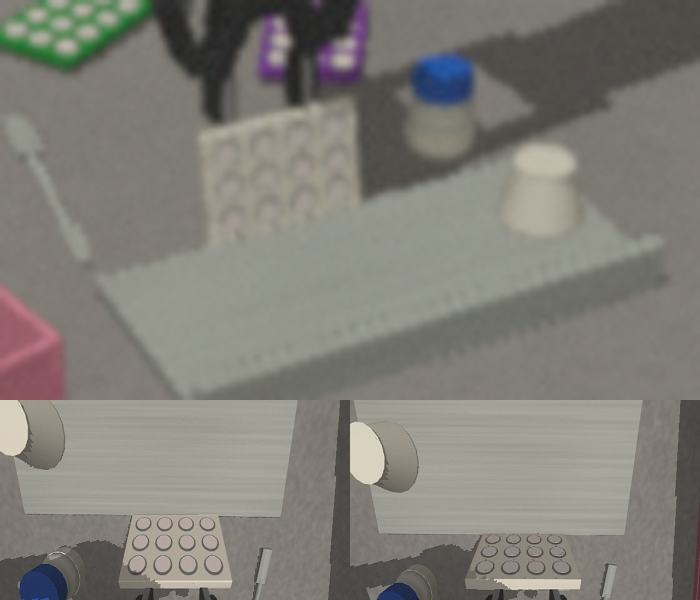

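Scene crop shows the plate standing about 75° against the step with the fingertips on its upper edge, wells toward the board; jar, crucible and spatula untouched. Keep going along the arc.

Request:
move_arm(
  targets=[
    [[50,0.0102,0,-0.002,0],[50,0.0105,0,-0.001,0]],
  ],
)

```text
time: 7.23
tool_pos: [0.5845, 0.0013, 0.0978]
tool_rot: [0.003, 0.778, 0.629, 0.001]
contact_force: [-7.4, -3.0, 20.4]
gripper_width: 0.496
grasp_force: 10.5
```

```bash
cat >> h.py <<'E'
def strip(tag,n='wrist'):
    f=grab_frame(n);cv2.imwrite(f'pics/{tag}.png',f[:,:,::-1])
    # profile of column 320 (mean of 300..340) brightness, saturation(R-B)
    p=f[:,300:340].astype(int).mean(1); 
    for r in range(0,260,6): print(r,p[r].round().astype(int),end='; ')
    print()
E
python3 -c "
from h import *
rep();strip('w9');rep()"
```

```text
t 7.23 b [-0.0803 -0.031 ] z 0.0978 yaw-board -0.06 F -4.48 20.35 w 0.5 tilt [-0.001  0.005 -1.   ]
0 [160 160 151]; 6 [161 161 151]; 12 [163 163 153]; 18 [159 159 150]; 24 [159 158 149]; 30 [162 162 153]; 36 [164 164 155]; 42 [168 168 158]; 48 [156 157 147]; 54 [160 160 151]; 60 [160 160 150]; 66 [160 160 151]; 72 [161 161 151]; 78 [161 161 152]; 84 [158 157 148]; 90 [154 154 144]; 96 [156 156 147]; 102 [160 160 150]; 108 [160 159 149]; 114 [161 161 151]; 120 [162 162 152]; 126 [160 161 152]; 132 [160 160 151]; 138 [162 163 152]; 144 [162 162 152]; 150 [160 159 150]; 156 [156 156 147]; 162 [154 154 145]; 168 [163 163 153]; 174 [157 157 147]; 180 [163 163 153]; 186 [160 160 150]; 192 [113 108 101]; 198 [99 96 90]; 204 [109 104  98]; 210 [115 110 102]; 216 [111 105  99]; 222 [98 95 89]; 228 [215 206 189]; 234 [219 213 195]; 240 [219 211 194]; 246 [196 190 174]; 252 [103  99  95]; 258 [128 123 117]; 
t 7.28 b [-0.0789 -0.031 ] z 0.0981 yaw-board -0.03 F -2.26 18.58 w 0.5 tilt [ 0.     0.006 -1.   ]
```

Request:
move_arm(
  targets=[
    [[50,0.0103,0,-0.0005,0],[50,0.0105,0,0.0005,0]],
  ],
)

```text
time: 7.45
tool_pos: [0.5876, 0.0149, 0.0986]
tool_rot: [0.002, 0.778, 0.629, 0.003]
contact_force: [-5.3, 2.5, 21.4]
gripper_width: 0.501
grasp_force: 10.4
```

```bash
python3 -c "
from h import *
rep();strip('w10');rep()"
```

```text
t 7.45 b [-0.0664 -0.0313] z 0.0986 yaw-board -0.07 F 1.36 21.45 w 0.5 tilt [ 0.002  0.006 -1.   ]
0 [63 63 60]; 6 [123 123 115]; 12 [161 161 151]; 18 [155 155 146]; 24 [156 156 147]; 30 [161 161 152]; 36 [158 158 149]; 42 [158 158 149]; 48 [158 158 148]; 54 [164 163 153]; 60 [159 159 150]; 66 [164 164 154]; 72 [156 156 147]; 78 [156 157 148]; 84 [155 154 145]; 90 [158 158 148]; 96 [160 160 150]; 102 [159 159 149]; 108 [155 155 145]; 114 [151 152 142]; 120 [155 155 146]; 126 [156 156 146]; 132 [156 156 147]; 138 [158 158 149]; 144 [158 158 149]; 150 [159 159 149]; 156 [154 153 144]; 162 [159 159 150]; 168 [153 154 144]; 174 [154 154 145]; 180 [152 153 144]; 186 [161 162 151]; 192 [154 154 145]; 198 [159 159 149]; 204 [102 102  96]; 210 [93 88 83]; 216 [94 91 84]; 222 [80 78 72]; 228 [216 217 200]; 234 [216 215 197]; 240 [218 220 202]; 246 [190 186 170]; 252 [98 95 90]; 258 [129 124 118]; 
t 7.5 b [-0.065  -0.0312] z 0.0985 yaw-board -0.03 F 2.48 20.56 w 0.5 tilt [ 0.003  0.006 -1.   ]
```

Request:
move_arm(
  targets=[
    [[50,0.0103,0,0.0005,0],[50,0.0103,0,0.001,0]],
  ],
)

```text
time: 7.67
tool_pos: [0.5903, 0.0281, 0.0968]
tool_rot: [0.001, 0.778, 0.629, 0.004]
contact_force: [-0.4, 3.2, 13.1]
gripper_width: 0.502
grasp_force: 6.0
```

```bash
python3 -c "
from h import *
rep();strip('w11');rep()"
```

```text
t 7.67 b [-0.0529 -0.0311] z 0.0968 yaw-board -0.07 F 3.07 13.1 w 0.5 tilt [ 0.004  0.007 -1.   ]
0 [154 154 145]; 6 [153 153 144]; 12 [158 157 148]; 18 [76 76 71]; 24 [70 70 66]; 30 [100 100  93]; 36 [158 158 149]; 42 [154 154 144]; 48 [157 157 147]; 54 [158 158 149]; 60 [157 157 147]; 66 [156 156 147]; 72 [156 156 146]; 78 [162 161 151]; 84 [157 157 147]; 90 [162 162 152]; 96 [151 152 142]; 102 [155 155 146]; 108 [155 156 147]; 114 [155 156 146]; 120 [157 157 147]; 126 [152 152 143]; 132 [154 153 144]; 138 [152 152 143]; 144 [155 155 145]; 150 [155 155 146]; 156 [153 153 144]; 162 [156 156 147]; 168 [153 153 143]; 174 [154 153 145]; 180 [155 156 146]; 186 [155 155 146]; 192 [154 155 144]; 198 [145 145 137]; 204 [101 100  94]; 210 [100 100  94]; 216 [100 100  93]; 222 [212 202 186]; 228 [211 204 187]; 234 [216 205 188]; 240 [211 203 185]; 246 [205 202 186]; 252 [97 93 89]; 258 [126 121 115]; 
t 7.72 b [-0.0518 -0.0311] z 0.0964 yaw-board -0.03 F 5.75 15.68 w 0.5 tilt [ 0.005  0.007 -1.   ]
```

Request:
move_arm(
  targets=[
    [[50,0.0103,0,0.002,0],[50,0.01,0,0.003,0]],
  ],
)

```text
time: 7.88
tool_pos: [0.5927, 0.0402, 0.0925]
tool_rot: [0.001, 0.778, 0.629, 0.004]
contact_force: [1.0, 2.6, 7.0]
gripper_width: 0.5
grasp_force: 3.2
```

```bash
python3 -c "
from h import *
rep();strip('w12');rep()"
```

```text
t 7.88 b [-0.0406 -0.0309] z 0.0925 yaw-board -0.06 F 2.75 6.96 w 0.5 tilt [ 0.004  0.007 -1.   ]
0 [124 120 114]; 6 [124 120 114]; 12 [124 119 114]; 18 [147 147 138]; 24 [152 152 143]; 30 [150 150 141]; 36 [155 154 145]; 42 [84 84 79]; 48 [75 75 70]; 54 [135 136 127]; 60 [158 157 148]; 66 [154 154 145]; 72 [152 152 143]; 78 [159 159 150]; 84 [156 157 148]; 90 [154 154 144]; 96 [152 152 143]; 102 [153 154 144]; 108 [157 156 146]; 114 [156 156 146]; 120 [151 152 142]; 126 [153 153 144]; 132 [155 155 145]; 138 [157 158 148]; 144 [154 155 146]; 150 [150 149 140]; 156 [147 148 138]; 162 [151 151 142]; 168 [150 150 140]; 174 [153 152 144]; 180 [152 152 142]; 186 [151 151 142]; 192 [151 151 141]; 198 [154 153 144]; 204 [98 98 92]; 210 [97 97 91]; 216 [96 96 90]; 222 [198 189 173]; 228 [200 191 175]; 234 [139 133 122]; 240 [197 188 173]; 246 [188 180 165]; 252 [103  98  90]; 258 [102  97  90]; 
t 7.93 b [-0.0396 -0.0307] z 0.0918 yaw-board -0.03 F 6.08 8.01 w 0.5 tilt [ 0.005  0.007 -1.   ]
```

Request:
move_arm(
  targets=[
    [[50,0.009,0,0.006,0],[50,0.008,0,0.008,0],[50,0.006,0,0.009,0]],
  ],
)

```text
time: 8.18
tool_pos: [0.594, 0.0532, 0.0764]
tool_rot: [0.001, 0.777, 0.629, 0.002]
contact_force: [-1.8, -0.7, 0.8]
gripper_width: 0.501
grasp_force: 0.0
```

```bash
python3 -c "
from h import *
rep();strip('w13');rep()"
```

```text
t 8.18 b [-0.0277 -0.0295] z 0.0764 yaw-board 0.0 F -1.03 0.75 w 0.5 tilt [ 0.001  0.003 -1.   ]
0 [120 115 110]; 6 [119 114 109]; 12 [119 115 110]; 18 [121 117 111]; 24 [121 116 111]; 30 [120 115 110]; 36 [121 116 111]; 42 [149 149 140]; 48 [146 147 138]; 54 [146 146 138]; 60 [150 149 140]; 66 [63 63 59]; 72 [94 94 88]; 78 [152 152 143]; 84 [149 150 140]; 90 [151 152 142]; 96 [149 149 140]; 102 [150 150 140]; 108 [151 151 142]; 114 [147 147 138]; 120 [151 151 142]; 126 [149 149 140]; 132 [152 152 142]; 138 [150 149 140]; 144 [147 147 139]; 150 [149 149 140]; 156 [152 151 143]; 162 [156 156 146]; 168 [153 153 144]; 174 [107 103  94]; 180 [205 199 182]; 186 [219 211 194]; 192 [206 199 182]; 198 [206 198 182]; 204 [205 198 181]; 210 [205 198 181]; 216 [206 198 182]; 222 [205 198 181]; 228 [196 189 173]; 234 [129 124 114]; 240 [130 124 114]; 246 [129 124 113]; 252 [129 123 113]; 258 [128 123 113]; 
t 8.23 b [-0.0278 -0.0278] z 0.0739 yaw-board 0.01 F 0.32 -1.26 w 0.5 tilt [ 0.    -0.001 -1.   ]
```

Request:
move_arm(
  targets=[
    [[50,0,0,-0.04,0],[50,-0.05,0,-0.02,0],[50,-0.06,0,0,0],[50,-0.06,0,0,0],[50,0,0,0,0]],
  ],
)

```text
time: 8.65
tool_pos: [0.5698, -0.0521, 0.1104]
tool_rot: [0.0, 0.779, 0.627, -0.001]
contact_force: [-0.2, -0.2, -0.4]
gripper_width: 0.5
grasp_force: 0.0
```

```bash
cat >> h.py <<'E'
def plate(tag,z,thr,n='wrist'):
    f=grab_frame(n);c=get_calibration(n);cv2.imwrite(f'pics/{tag}.png',f[:,:,::-1])
    f=f.astype(int); m=((f.min(2)>100)&(f[...,0]-f[...,2]>=thr)).astype(np.uint8)
    m=cv2.morphologyEx(m,cv2.MORPH_OPEN,np.ones((5,5)))
    for k in sorted(cv2.findContours(m,0,2)[0],key=cv2.contourArea)[-4:]:
        e=cv2.approxPolyDP(cv2.convexHull(k),6,True)[:,0]
        print(n,int(cv2.contourArea(k)),e.tolist(),"b",b(px2w(n,e,z,c)).round(4).tolist())
E
python3 -c "
from h import *
rep();plate('w14',.018,14);rep()"
```

```text
t 8.65 b [-0.1357 -0.0278] z 0.1104 yaw-board -0.3 F -0.24 -0.45 w 0.5 tilt [-0.003 -0.001 -1.   ]
wrist 275 [[131, 151], [151, 158], [162, 181]] b [[-0.0885, 0.1029], [-0.0934, 0.0901], [-0.1097, 0.0852]]
wrist 1032 [[71, 0], [51, 22], [22, 16], [8, 2]] b [[0.0011, 0.1211], [-0.0104, 0.1361], [-0.0071, 0.1527], [0.0003, 0.1588]]
wrist 1287 [[125, 33], [117, 38], [81, 17], [77, 0], [129, 0]] b [[-0.0165, 0.0926], [-0.0193, 0.098], [-0.0078, 0.1173], [0.0011, 0.1175], [0.0009, 0.0867]]
wrist 4008 [[238, 0], [270, 12], [309, 81], [310, 100], [246, 104]] b [[0.0006, 0.0221], [-0.0057, 0.0035], [-0.0444, -0.0191], [-0.0559, -0.0196], [-0.0582, 0.0221]]
t 8.7 b [-0.1334 -0.0277] z 0.1101 yaw-board -0.28 F 0.15 0.24 w 0.5 tilt [-0.    -0.001 -1.   ]
```

Request:
move_arm(
  targets=[
    [[50,-0.03,0,-0.03,0],[50,-0.03,0,-0.03,0],[50,-0.02,0,0,0],[50,0,0,0,0],[50,0,0,0,0]],
  ],
)

```text
time: 9.12
tool_pos: [0.5607, -0.0939, 0.1456]
tool_rot: [-0.001, 0.778, 0.629, -0.0]
contact_force: [-0.2, 0.8, -0.2]
gripper_width: 0.505
grasp_force: 0.0
```

```bash
sed -i "s/    f=f.astype(int); m=((f.min(2)>100)&(f\[...,0\]-f\[...,2\]>=thr))/    f=cv2.bilateralFilter(f,9,30,5).astype(int); m=((f.min(2)>60)\&(100*(f[...,0]-f[...,2])>=thr*f[...,0]))/" h.py
python3 -c "
from h import *
rep();plate('w15',.018,9.5);plate('t15',.018,9.5,'top');rep()"
```

```text
t 9.12 b [-0.1784 -0.0276] z 0.1456 yaw-board -0.07 F 0.72 -0.24 w 0.51 tilt [ 0.001 -0.002 -1.   ]
wrist 146 [[178, 250], [179, 260], [166, 257]] b [[-0.2268, 0.1007], [-0.2367, 0.1012], [-0.2337, 0.1124]]
wrist 153 [[210, 241], [212, 251], [202, 252], [199, 242]] b [[-0.218, 0.0715], [-0.2277, 0.0708], [-0.2287, 0.0797], [-0.2189, 0.0812]]
wrist 373 [[156, 92], [178, 113], [172, 140]] b [[-0.0948, 0.0985], [-0.11, 0.0841], [-0.1306, 0.0917]]
wrist 420 [[604, 139], [615, 199], [601, 196]] b [[-0.1295, -0.247], [-0.1788, -0.2698], [-0.1762, -0.2575]]
top 2693 [[140, 242], [190, 241], [212, 276], [191, 308], [168, 306], [135, 269]] b [[0.3226, 0.1928], [0.2075, 0.1669], [0.1359, 0.236], [0.1651, 0.3162], [0.2181, 0.3223], [0.3162, 0.2561]]
top 9131 [[237, 234], [314, 247], [326, 258], [286, 399], [246, 399], [213, 338], [221, 254]] b [[0.1021, 0.1282], [-0.0851, 0.1217], [-0.1183, 0.1415], [-0.0925, 0.465], [-0.0052, 0.4822], [0.0989, 0.3706], [0.1278, 0.182]]
top 9511 [[127, 235], [121, 327], [86, 399], [24, 394], [0, 306], [15, 255], [61, 233]] b [[0.3574, 0.1829], [0.3101, 0.3883], [0.341, 0.5505], [0.4772, 0.5668], [0.5934, 0.3978], [0.5993, 0.2805], [0.5112, 0.2096]]
top 104847 [[639, 0], [633, 255], [617, 298], [476, 399], [395, 385], [75, 186], [0, 113], [0, 0]] b [[-0.823, -0.7194], [-0.8452, -0.0138], [-0.8131, 0.096], [-0.5115, 0.3824], [-0.3271, 0.3888], [0.5145, 0.0932], [0.7551, -0.0487], [0.8646, -0.3514]]
t 9.22 b [-0.1778 -0.0272] z 0.1451 yaw-board 0.01 F 0.77 -0.09 w 0.5 tilt [ 0.001 -0.003 -1.   ]
```

```bash
python3 -c "
from h import *
f=cv2.GaussianBlur(cv2.imread('pics/w15.png')[:,:,::-1],(5,5),0).astype(int)
print(w2px('wrist',[np.r_[w((0.05,-.03))[0],.02],np.r_[w((-0.065,-.03))[0],.02]]))
for y in (.05,.03,.01,-.01,-.03,-.05,-.07,-.09,-.11):
    o=[]
    for x in np.arange(-.1,.06,.008):
        u,v=w2px('wrist',np.r_[w((x,y))[0],.02])[0].round().astype(int)
        o.append(f'{f[v,u].sum()//3}/{int(1000*(f[v,u,0]-f[v,u,2])/f[v,u,0])}' if 0<=v<400 and 0<=u<640 else '-')
    print(y,' '.join(o))
"
```

```text
[[ 328.5380865  -162.62163715]
 [ 327.35513987   48.15772508]]
0.05 144/80 142/81 143/80 146/78 146/72 179/65 183/58 180/59 178/60 - - - - - - - - - - -
0.03 141/81 141/81 142/81 149/77 131/80 182/59 185/58 182/59 181/59 - - - - - - - - - - -
0.01 146/84 150/76 143/80 150/76 144/80 222/74 191/90 233/54 233/54 - - - - - - - - - - -
-0.01 141/74 148/83 142/87 145/79 139/89 225/68 204/89 234/50 235/50 - - - - - - - - - - -
-0.03 142/81 141/81 141/81 147/78 136/84 230/59 216/67 236/41 236/41 - - - - - - - - - - -
-0.05 145/79 141/81 147/78 143/73 141/81 235/46 222/57 236/37 236/37 - - - - - - - - - - -
-0.07 141/81 145/86 151/82 142/87 112/85 237/33 229/47 234/46 231/46 - - - - - - - - - - -
-0.09 143/80 142/81 145/79 147/84 132/79 194/60 184/58 186/63 189/62 - - - - - - - - - - -
-0.11 143/80 144/80 142/74 143/73 124/77 193/60 183/63 186/57 188/62 - - - - - - - - - - -
```

```bash
cat >> h.py <<'E'
def edges(tag,thr=205,z=.02,shot=True):
    if shot:
        f=grab_frame('wrist');cv2.imwrite(f'pics/{tag}.png',f[:,:,::-1])
    f=cv2.imread(f'pics/{tag}.png');c=get_calibration('wrist')
    m=(cv2.GaussianBlur(f,(3,3),0).mean(2)>thr).astype(np.uint8);m=cv2.morphologyEx(m,cv2.MORPH_CLOSE,np.ones((25,25)))
    k=max(cv2.findContours(m,0,2)[0],key=cv2.contourArea);e=cv2.approxPolyDP(cv2.convexHull(k),4,True)[:,0]
    print(int(cv2.contourArea(k)),e.tolist(),b(px2w('wrist',e,z,c)).round(4).tolist())
E
python3 -c "
from h import *
edges('w15',shot=False)
rep((-.105,-.0285,.0393))"
```

```text
5696 [[395, 0], [392, 41], [254, 40], [252, 0]] [[-0.035, -0.0761], [-0.0604, -0.0758], [-0.0598, 0.0221], [-0.035, 0.0218]]
t 9.22 b [-0.1778 -0.0272] z 0.1451 yaw-board 0.01 F 0.77 -0.09 w 0.5 tilt [ 0.001 -0.003 -1.   ]
shift fractions [0.1212 0.0027 0.1763] turn 0.002
```

Request:
move_arm(
  targets=[
    [[50,0.06,0,0.03,0],[50,0.06,0,0.05,0],[50,0,0,0.05,0],[50,0,0,0.03,0],[50,0,0,0.014,0]],
  ],
)

```text
time: 9.63
tool_pos: [0.5722, -0.0256, 0.0409]
tool_rot: [-0.003, 0.777, 0.63, -0.003]
contact_force: [-1.1, 0.1, -0.3]
gripper_width: 0.499
grasp_force: 0.0
```

Request:
move_arm(
  targets=[
    [[50,0,0,0,0],[50,0,0,0,0]],
  ],
)

```text
time: 9.8
tool_pos: [0.5753, -0.0275, 0.0455]
tool_rot: [-0.0, 0.777, 0.629, -0.0]
contact_force: [-1.0, 1.4, -0.8]
gripper_width: 0.5
grasp_force: 0.0
```

```bash
python3 -c "
from h import *
rep((-.07,-.0275,.0393))"
```

```text
t 9.8 b [-0.1104 -0.028 ] z 0.0455 yaw-board -0.0 F 1.16 -0.77 w 0.5 tilt [ 0.    -0.001 -1.   ]
shift fractions [ 0.0673 -0.0009  0.0103] turn -0.001
```

Request:
move_arm(
  targets=[
    [[50,0,0,0.01,0],[50,0.012,0,0,0],[50,0.014,0,0,0],[50,0.014,0,0,0],[50,0.014,0,0,0]],
  ],
)

```text
time: 10.22
tool_pos: [0.5828, 0.0048, 0.0406]
tool_rot: [0.0, 0.777, 0.629, 0.001]
contact_force: [-0.1, -0.5, -0.5]
gripper_width: 0.501
grasp_force: 0.0
```

Request:
move_arm(
  targets=[
    [[50,0.014,0,0,0],[50,0.014,0,0,0],[50,0.012,0,0,0],[50,0.01,0,0,0],[50,0,0,0,0]],
  ],
)

```text
time: 10.63
tool_pos: [0.589, 0.0344, 0.0402]
tool_rot: [0.0, 0.777, 0.629, 0.001]
contact_force: [-0.4, -0.7, 0.5]
gripper_width: 0.502
grasp_force: 0.3
```

```bash
python3 -c "
from h import *
rep();edges('w16');rep((-.014,-.0275,.0393))"
```

```text
t 10.63 b [-0.047  -0.0286] z 0.0402 yaw-board 0.03 F -0.72 0.49 w 0.5 tilt [ 0.001  0.001 -1.   ]Traceback (most recent call last):
  File "<string>", line 3, in <module>
    rep();edges('w16');rep((-.014,-.0275,.0393))
          ~~~~~^^^^^^^
  File "h.py", line 55, in edges
    k=max(cv2.findContours(m,0,2)[0],key=cv2.contourArea);e=cv2.approxPolyDP(cv2.convexHull(k),4,True)[:,0]
ValueError: max() iterable argument is empty
```

Request:
move_arm(
  targets=[
    [[50,0.01,0,0.002,0],[50,0.012,0,0,0],[50,0.012,0,0,0],[50,0.01,0,0,0],[50,0,0,0,0]],
  ],
)

```text
time: 11.1
tool_pos: [0.594, 0.0605, 0.0384]
tool_rot: [-0.0, 0.777, 0.629, 0.0]
contact_force: [-0.1, 1.2, 0.9]
gripper_width: 0.496
grasp_force: 0.0
```

```bash
python3 -c "
from h import *
rep((-.014,-.0275,.0393));strip('w17')
f=cv2.imread('pics/w17.png').mean(2)
for r in (200,215,230,238): print(r,f[r,180:460:8].astype(int))"
```

```text
t 11.1 b [-0.0205 -0.028 ] z 0.0384 yaw-board 0.02 F 1.17 0.88 w 0.5 tilt [ 0.001 -0.    -1.   ]
shift fractions [ 0.0108 -0.0008 -0.0015] turn 0.004
0 [110 106 101]; 6 [111 106 101]; 12 [111 107 102]; 18 [111 107 102]; 24 [111 106 102]; 30 [111 107 102]; 36 [112 107 102]; 42 [131 131 123]; 48 [138 137 130]; 54 [136 136 127]; 60 [135 135 127]; 66 [138 137 129]; 72 [112 112 105]; 78 [70 69 64]; 84 [100 100  93]; 90 [141 141 132]; 96 [191 187 172]; 102 [191 188 172]; 108 [199 196 180]; 114 [191 188 172]; 120 [192 188 172]; 126 [192 188 172]; 132 [192 188 172]; 138 [193 187 172]; 144 [193 188 172]; 150 [192 186 171]; 156 [193 187 171]; 162 [193 187 171]; 168 [193 186 171]; 174 [193 186 170]; 180 [193 186 170]; 186 [193 186 170]; 192 [193 186 170]; 198 [192 185 170]; 204 [192 185 170]; 210 [192 184 169]; 216 [192 185 169]; 222 [191 184 169]; 228 [191 184 168]; 234 [150 143 131]; 240 [191 184 168]; 246 [104 103  97]; 252 [89 88 82]; 258 [88 87 81]; 
200 [137 134 138 136 137 181 183 179 181 180 181 180 182 182 183 179 183 181
 183 185 179 181 182 182 185 180 183 181 184 181 183 161 135 135 136]
215 [ 82  82  79 139  80 178 146 180 181 180 181 181 181 181 182 181 180 182
 182 182 178 182 183 181 183 180 182 181 182 182 181 129 132 133 134]
230 [ 86  84  83  88  85 112 151 179 186 177 180 181 179 180 180 181 181 180
 180 179 181 179 182 181 180 181 180 182 180 183 183 131 134 132 132]
238 [ 83  80  83  82  81  99 113 108 116 112 116 113 111 186 182 180 179 176
 176 179 180 180 179 179 180 181 178 180 182 182 179 136 135 136 140]
```

Request:
move_arm(
  targets=[
    [[50,0.005,0,0,0],[50,0.004,0,0,0],[50,0.003,0,0,0],[50,0,0,0,0]],
  ],
)

```text
time: 11.48
tool_pos: [0.595, 0.0661, 0.0382]
tool_rot: [-0.0, 0.777, 0.629, -0.001]
contact_force: [-2.1, -1.1, -0.0]
gripper_width: 0.497
grasp_force: 0.8
```

Request:
move_arm(
  targets=[
    [[50,0.002,0,0,0],[50,0.002,0,0,0],[50,0,0,0,0]],
  ],
)

```text
time: 11.73
tool_pos: [0.595, 0.0665, 0.0382]
tool_rot: [0.001, 0.777, 0.629, -0.002]
contact_force: [-3.2, -8.2, 0.9]
gripper_width: 0.502
grasp_force: 4.4
```

Request:
move_arm(
  targets=[
    [[50,-0.01,0,0,0],[50,-0.03,0,0,0],[50,-0.05,0,-0.02,0],[50,-0.06,0,-0.05,0],[50,-0.06,0,-0.05,0]],
  ],
)

```text
time: 12.15
tool_pos: [0.5701, -0.0474, 0.1034]
tool_rot: [-0.001, 0.777, 0.629, -0.0]
contact_force: [1.2, -0.4, 0.9]
gripper_width: 0.497
grasp_force: 0.0
```

Request:
move_arm(
  targets=[
    [[50,0.03,0,-0.06,0],[50,0.06,0,-0.06,0],[50,0,0,0,0],[50,0,0,0,0],[50,0,0,0,0]],
  ],
)

```text
time: 12.57
tool_pos: [0.581, -0.0004, 0.1689]
tool_rot: [-0.0, 0.777, 0.629, 0.0]
contact_force: [-0.3, -0.2, -0.2]
gripper_width: 0.499
grasp_force: 0.0
```

```bash
python3 -c "
from h import *
rep();edges('w18',195)
f=cv2.GaussianBlur(cv2.imread('pics/w18.png')[:,:,::-1],(3,3),0).astype(int)
for y in (.03,.01,-.03,-.07,-.1):
    print(y,[(round(x,3),int(f[v,u].mean())) for x in np.arange(-.03,.075,.005) for u,v in [w2px('wrist',np.r_[w((x,y))[0],.016])[0].round().astype(int)] if 0<=v<400])
"
```

```text
t 12.57 b [-0.0827 -0.028 ] z 0.1689 yaw-board 0.01 F -0.3 -0.2 w 0.5 tilt [ 0. -0. -1.]
11965 [[387, 0], [381, 97], [262, 95], [258, 0]] [[0.0657, -0.075], [-0.0034, -0.0745], [-0.0018, 0.0226], [0.0657, 0.0216]]
0.03 [(np.float64(-0.03), 167), (np.float64(-0.025), 163), (np.float64(-0.02), 166), (np.float64(-0.015), 168), (np.float64(-0.01), 166), (np.float64(-0.005), 165), (np.float64(0.0), 166), (np.float64(0.005), 165), (np.float64(0.01), 167), (np.float64(0.015), 168), (np.float64(0.02), 164), (np.float64(0.025), 163), (np.float64(0.03), 172), (np.float64(0.035), 168), (np.float64(0.04), 164), (np.float64(0.045), 166), (np.float64(0.05), 166), (np.float64(0.055), 167), (np.float64(0.06), 167), (np.float64(0.065), 91)]
0.01 [(np.float64(-0.03), 166), (np.float64(-0.025), 165), (np.float64(-0.02), 166), (np.float64(-0.015), 168), (np.float64(-0.01), 165), (np.float64(-0.005), 132), (np.float64(0.0), 216), (np.float64(0.005), 219), (np.float64(0.01), 215), (np.float64(0.015), 216), (np.float64(0.02), 216), (np.float64(0.025), 217), (np.float64(0.03), 217), (np.float64(0.035), 216)
[... 1018 characters left out ...]
, (np.float64(0.035), 207), (np.float64(0.04), 216), (np.float64(0.045), 204), (np.float64(0.05), 210), (np.float64(0.055), 200), (np.float64(0.06), 213), (np.float64(0.065), 185)]
-0.1 [(np.float64(-0.03), 172), (np.float64(-0.025), 168), (np.float64(-0.02), 172), (np.float64(-0.015), 170), (np.float64(-0.01), 170), (np.float64(-0.005), 172), (np.float64(0.0), 165), (np.float64(0.005), 169), (np.float64(0.01), 170), (np.float64(0.015), 170), (np.float64(0.02), 169), (np.float64(0.025), 171), (np.float64(0.03), 172), (np.float64(0.035), 166), (np.float64(0.04), 167), (np.float64(0.045), 167), (np.float64(0.05), 168), (np.float64(0.055), 161), (np.float64(0.06), 170), (np.float64(0.065), 67)]
```

```bash
python3 -c "
from plant import job
print(job.job_done())"
```

```text
the job is handed in; nothing more can be done
None
```

The spot plate was tipped over at the step and now lies wells down, square against the back rail (within about 1° by the wrist camera). The hand is clear and the job is handed in; no verdict came back. I aimed to leave everything else untouched, but I did not recheck the other objects at the end.

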